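# Close the tea canister and lift its wet outer lid

### The job

The tea canister's double lid is draining in the drip tray. Carry the nested pair by the inner lid's stem and lower it onto the open canister until the inner lid is fully seated, let go, then press the steel plunger on top of the stem down to its stop to vent the inner lid and come off it. Then take the outer lid by its neck, lift it alone well clear above the stem, leaving the inner lid seated, and finish while holding it level in the air; do not drop the lids, knock the canister about or disturb the other dishes.

Things in the scene. Friction and masses are not known exactly. Their poses are not given: they have to be found in the camera images.
- tin_rim (a point): Tea canister: open aluminium cylinder, 100 mm outside diameter, 94 mm inside, 90 mm tall, about 0.55 kg with dark tea filling to half height, loose on the counter. It and the bowl swap places between starts. The point is the centre of its mouth at rim height; z is its axis.
- inner_flange (a point): Inner lid's flange, 101 mm wide, 4 mm thick: the point is the centre of its underside, 40 mm below inner_grip, which comes level with tin_rim when seated. Below it is a plug 89 mm wide, 14 mm deep, tapering to 80 mm at the foot; at the start the lid stands on its plug in the tray.
- inner_grip (a point): Stem of the white plastic inner lid, round, 24 mm in diameter; it passes freely through the outer lid's 29 mm hole and stands 26 mm proud of the outer lid's neck. The point is on the axis at half height of the proud part, 13 mm below the stem's top; z along the stem. The outer lid rests on the inner lid's flange, so lifting the stem carries both (about 0.25 kg).
- outer_grip (a point): Outer lid: aluminium cap, 116 mm wide, skirt 111 mm inside reaching 16 mm below its 3 mm flat top; around the hole an upright round neck, 46 mm outside, 20 mm tall, to grip from above. It lies loose on the flange and comes off straight up. The point is on the axis at half height of the neck, 10 mm above the flat top; z along the neck. Nested, it is 23 mm below inner_grip.
- plunger_top (a point): Steel plunger head, 20 mm in diameter, standing 9 mm above the stem's top on the inner lid's axis; the point is the centre of its top face, 22 mm above the point inner_grip when up.
- plunger (a joint): Travel of the plunger into the stem, m: 0 up, 0.007 at its stop. A spring returns it; about 2 N starts it and about 6 N takes it to the stop.
- tray_mid (a point): Grey drip tray pulled out from under the drying rack, fixed, 280 by 380 mm, 16 mm high; the point is the centre of its floor, 4 mm above the counter. The white rack, 334 by 294 mm, 152 mm high with plates up to 210 mm, stands over the tray's -y end.
- bowl: Empty steel bowl, 130 mm wide, 55 mm tall, on the counter; leave alone. Origin under its centre.
- spoon: White ceramic spoon, about 130 mm long, lying on the counter; leave alone. Origin under its middle, bowl end to its +x.
- basket: Bamboo basket, 172 mm wide, 70 mm tall; leave alone. Origin under its centre.
- glass: Drinking glass, 64 mm wide, 85 mm tall; leave alone. Origin under its centre.
- saucer: Small blue saucer, 100 mm wide, 18 mm tall; leave alone. Origin under its centre.

How it is judged (in metres and radians):
On the way, in this order (a step that is already met when the one before it is completed fails the run):
1. the nested lids are seated on the canister and let go (horizontal distance between inner_grip and tin_rim below 0.006 m and z of inner_grip in the frame of tin_rim between 0.036 and 0.0425 m and angle between the z axis of inner_grip and the z axis of tin_rim, either way round below 0.05 rad and z of outer_grip in the frame of inner_grip below -0.018 m and contact force between the fingers and inner_lid below 0.2 N and contact force between the fingers and outer_lid below 0.2 N), for 0.2 s.
2. the plunger is pressed to its stop with both lids in place (value of joint plunger above 0.006 m and z of inner_grip in the frame of tin_rim below 0.0425 m and z of outer_grip in the frame of inner_grip below -0.018 m), for 0.1 s.
At the end, for the whole second after the job is handed in: The outer lid hangs still and level (0.25 rad) in the fingers, neck centre over 170 mm above the counter, clear of stem and canister; plunger up; the canister stands upright with the inner lid seated (6 mm sideways, 2.5 mm in height, 0.05 rad), untouched (height (world z) of outer_grip above 0.17 m and z of outer_grip in the frame of inner_grip above 0.04 m and angle between outer_grip's own z axis and vertical below 0.25 rad and contact force between the fingers and outer_lid above 1 N and contact force between each of outer_lid, the fingers and inner_lid below 0.1 N and contact force between outer_lid and tin below 0.1 N and linear speed of outer_lid below 0.03 m/s and value of joint plunger below 0.002 m and horizontal distance between inner_grip and tin_rim below 0.006 m and z of inner_grip in the frame of tin_rim between 0.036 and 0.0425 m and angle between the z axis of inner_grip and the z axis of tin_rim, either way round below 0.05 rad and angle between tin_rim's own z axis and vertical below 0.05 rad and height (world z) of tin_rim below 0.094 m); the arm keeps its last pose, push and grip.
It fails at once if the outer lid comes off the inner lid while the inner lid is not seated on the canister (z of outer_grip in the frame of inner_grip above -0.011 m and (z of inner_grip in the frame of tin_rim above 0.045 m or horizontal distance between inner_grip and tin_rim above 0.008 m)).
It fails at once if the lids are dropped (linear speed of inner_lid above 0.35 m/s and contact force between the fingers and inner_lid below 0.05 N).
It fails at once if the outer lid is dropped (linear speed of outer_lid above 0.4 m/s and contact force between the fingers and outer_lid below 0.05 N and contact force between the fingers and inner_lid below 0.05 N).
It fails at once if the canister is pushed over 30 mm or tipped (distance of tin_rim from where it was at the start of the episode above 0.03 m or angle between tin_rim's own z axis and vertical above 0.2 rad).
It fails at once if another dish is disturbed (distance of any of bowl, spoon, basket, glass, saucer from where it was at the start of the episode above 0.02 m).
It also fails if it takes over 64 s, if anything falls off the work surface, if the arm or the gripper's body presses on something with over 40 N, if the wrist force passes 120 N, or if a joint passes its speed limit or range.

### The arm

A 6-joint arm with a two-finger parallel gripper is mounted at the origin on the work surface. World frame = base frame: x ahead of the robot, y to its left, z up, the work surface at z = 0. Lengths are in m, angles in degrees, forces in N, time in s.
With the tool pointing down it reaches from about 0.4 to 0.825 m from the base axis. Payload 7 kg.
Tool frame: the origin (TCP) lies at the very end of the fingers, on their centre line; the grasp point (between the pads) lies 19 mm behind it; z points along the fingers, x is the direction in which the jaws open and shut, and the axes are right-handed (so a half turn about z gives the same grasp; the last joint's range is limited). The gripper opens to 88 mm and grips with 3 to 60 N. Pads are 19 mm wide; open, the fingers measure 130 mm over their backs; the gripper's body (78 mm by 193 mm) begins 47 mm behind the grasp point.
Start: joints at [82.053, 20.546, 0.682, 0, -70.136, -16.507], TCP at [0.279, 0.614, 0.227] pointing down, gripper open.
Joint ranges: [-176.03, 176.03], [-82.01, 121.73], [-58.28, 71.71], [-173.87, 95.51], [-174.79, -0.11], [-173.66, 173.66]. Speed limits (degrees/s): [136.94, 136.94, 172.46, 180, 180, 180].

### API

Orientations are given as [roll, pitch, yaw] about the fixed x, y, z axes, in that order (R = Rz(yaw) Ry(pitch) Rx(roll)).
In Python, from plant import get_state, optics, order, finder gives the robot as it stands.
- The arm moves only by the shell command python3 -m crank 'ROWS' [FORCE]. ROWS is JSON, a list of rows, each an object of numbers: "dx", "dy", "dz": the shift along the tool's x, y, z in mm; "wx", "wy", "wz": the turn, a rotation vector about the tool's x, y, z in degrees; "hand": the opening in per cent of the stroke, from 0 (shut) to 100 (fully open). A call has 1 to 10 rows; each row shifts and turns the commanded pose from where the row before left it, along the tool's axes as they then stand; what a row does not reach is not made up. A row lasts 1/8 s, in which the tool goes at most 62.5 mm and 10.7 degrees, less where a joint would pass 70% of its speed; a pose out of reach is approached as far as the arm can. A call is refused whole if a number of a shift passes 62.5 or a number of a turn 10.7, either way. A call with a gripper value outside its range is refused whole. The fingers move at their own pace and stop on an object; FORCE is the grip in N (left out, the last holds). Time passes only in rows, so rows that do not move let the fingers close. It gives the time, the measured TCP pose, the force and the opening at its end, in the units of the state.
- get_state(): the state, without advancing time (a new reading comes with each control period).
- optics.capture(name): name is "scene" or "top" or "wrist"; returns the picture (384x512x3 uint8, blue, green, red); there is no depth.
- optics.calibration(name): a dict with "intrinsics" (3x3 intrinsics, pixels), "k1" (the pictures are not rectified: a ray, as slopes to the right and down, at radius r is drawn at 1 + k1 r^2 times it, then the intrinsics apply), "R" (3x3) and "t" (3): a world point X has camera coordinates R X + t; the wrist camera has in their place "T_tool_cam" (4x4, takes a point from camera to tool coordinates, whose origin is the TCP and whose axes are the tool frame's). Camera axes: x right, y down, z forward; pixel columns grow to the right and rows downward; lengths in m; the calibration is good to about 2 mm. A picture is of the moment at which its call begins: read the wrist's pose just before it. calibration takes no time and is no camera call.
- order.close_job(): hands the job in, once; it reports no verdict.
Trained networks look in the newest picture that a camera, given by its name, has taken for a name from the list of things; names that differ only in an ending like _2 or _b are one class to them, and where a whole thing is asked for, a point or a joint stands for the part that bears it (a point fixed in the world has none). Each returns a list of dicts, best first, with "conf" (0 to 1); they miss things now and then, are a little off and sometimes report something else, mostly with a low value. They report only what shows in the picture. A call takes as long as a camera call.
- finder.masks_of(thing, camera): "mask" (384x512 bool, what is visible of it) and "rect" ([centre column, centre row, width, height] in pixels, round what is visible of it).
- finder.place_of(thing, camera): "centre" ([column, row] in pixels: a listed point, or the origin of a listed thing).
The state is a dict: "time_s": time; "joints": joint angles; "qd": joint speeds; "joint_torque": joint torques, N m; "tcp_pos": TCP position; "eef_rot": TCP orientation; "contact_force": force on the tool from outside, world axes, zero at the start; "moment": the same for the moment, N m; "gripper_width": finger opening in m.
Only numpy, scipy, OpenCV 4.12 (cv2) and the standard library are available. Lean on these libraries where they do the work, as an engineer would, in place of code of your own. Each camera call takes 0.05 s, during which the arm holds its last target.

## Working session

There is one attempt and no reset: what is moved stays moved. The work goes in short steps, Python scripts to look and compute and a shell command to move; the robot and the scene stay as the last step left them, time stands still between calls to the robot, and variables do not carry over. Pictures are saved under pics/ and viewed, and the job is handed in when it is done.

```bash
ls; mkdir -p pics
cat > h.py <<'E'
import numpy as np, cv2
from plant import get_state, optics, order, finder
from scipy.spatial.transform import Rotation as Ro
E
python3 - <<'E'
from h import *
s=get_state(); print(s)
for c in ["scene","top","wrist"]:
    im=optics.capture(c); cv2.imwrite(f"pics/{c}0.png",im); k=optics.calibration(c); print(c,k)
    for n in ["tin_rim","inner_flange","inner_grip","outer_grip","plunger_top","tray_mid","bowl","spoon","basket","glass","saucer"]:
        try:
            r=finder.place_of(n,c); print(n,[(np.round(q["centre"],1).tolist(),round(q["conf"],2)) for q in r[:2]])
        except Exception as e: print(n,e)
E
```

```text
pics
{'time_s': 0.0, 'joints': array([ 8.20531462e+01,  2.05900654e+01,  6.32678946e-01, -2.03113058e-02,
       -7.01355571e+01, -1.65080452e+01]), 'qd': array([-0.01992929, -0.02557047, -0.02943199, -0.07937458,  0.00948968,
        0.04681194]), 'joint_torque': array([ 9.32959629e-04, -5.82719707e+01,  2.93070710e+01,  6.99750736e+00,
        6.99098004e-03, -1.50454903e-04]), 'tcp_pos': array([0.27924148, 0.613983  , 0.22562923]), 'eef_rot': array([-1.79991894e+02, -9.45383396e-02, -1.14461823e+02]), 'contact_force': array([0.31337181, 0.23291557, 1.13291661]), 'moment': array([-0.03996925,  0.0244401 ,  0.0304805 ]), 'gripper_width': 0.08759339657718919}
scene {'intrinsics': array([[404.85579524,   0.        , 251.96018242],
       [  0.        , 404.85579524, 183.47547003],
       [  0.        ,   0.        ,   1.        ]]), 'k1': -0.053223461225497155, 'R': array([[ 0.84232313,  0.5386367 ,  0.01903271],
       [ 0.39962056, -0.60045429, -0.6926457 ],
       [-0.36165612,  0.59103736, -0.72102683]]), 't': array([-0.50494326, -0.14075905,  1.42681254])}
tin_rim [([287.4, 125.0
[... 1195 characters left out ...]
{'intrinsics': array([[276.90272313,   0.        , 253.67367794],
       [  0.        , 276.90272313, 194.32569028],
       [  0.        ,   0.        ,   1.        ]]), 'k1': -0.064979988029826, 'T_tool_cam': array([[ 9.99999718e-01,  5.45005505e-04,  5.16086643e-04,
        -4.87318216e-04],
       [-6.77038414e-04,  9.51791851e-01,  3.06743890e-01,
        -8.30494839e-02],
       [-3.24029952e-04, -3.06744153e-01,  9.51791952e-01,
        -1.57628909e-01],
       [ 0.00000000e+00,  0.00000000e+00,  0.00000000e+00,
         1.00000000e+00]])}
tin_rim []
inner_flange []
inner_grip []
outer_grip []
plunger_top []
tray_mid []
bowl []
spoon []
basket []
glass []
saucer [([337.9, 78.9], 0.95)]
```

View pics/scene0.png

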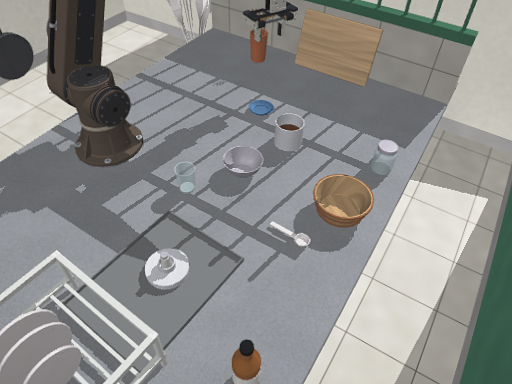

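View pics/top0.png

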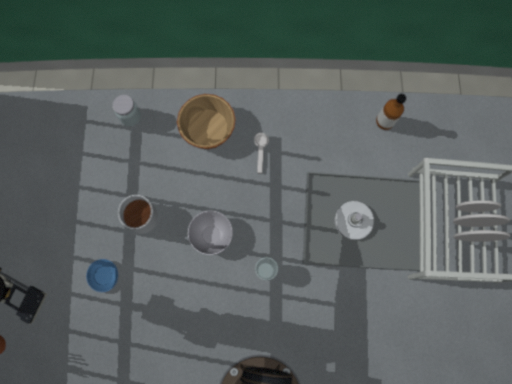

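View pics/wrist0.png

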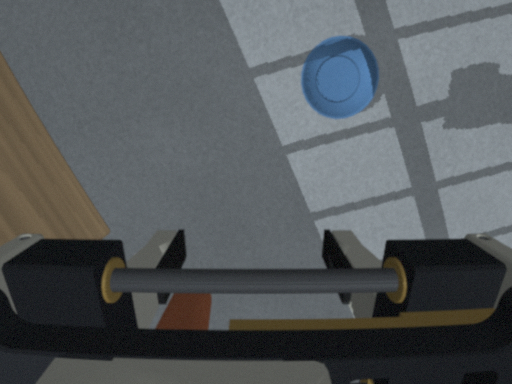

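```bash
cat >> h.py <<'E'
def und(c,uv):
    k=optics.calibration(c); K=k["intrinsics"]
    p=np.array([[uv]],float); d=cv2.undistortPoints(p,K,np.array([k["k1"],0,0,0,0.]))[0,0]
    return np.array([d[0],d[1],1.])
def ray(c,uv,s=None):
    d=und(c,uv);k=optics.calibration(c)
    if c=="wrist":
        T=k["T_tool_cam"];R=Ro.from_euler("xyz",s["eef_rot"],degrees=True).as_matrix()
        return s["tcp_pos"]+R@T[:3,3], R@T[:3,:3]@d
    return -k["R"].T@k["t"], k["R"].T@d
def onz(c,uv,z,s=None):
    o,d=ray(c,uv,s); return o+d*(z-o[2])/d[2]
def proj(c,X,s=None):
    k=optics.calibration(c);X=np.array(X,float)
    if c=="wrist":
        T=k["T_tool_cam"];R=Ro.from_euler("xyz",s["eef_rot"],degrees=True).as_matrix()
        p=np.linalg.inv(T)@np.r_[R.T@(X-s["tcp_pos"]),1]; p=p[:3]
    else: p=k["R"]@X+k["t"]
    a=p[0]/p[2];b=p[1]/p[2];r=a*a+b*b
    return (k["intrinsics"]@np.array([a*(1+k["k1"]*r),b*(1+k["k1"]*r),1]))[:2]
def circ(c,C,r,s=None,n=72):
    return np.array([proj(c,[C[0]+r*np.cos(t),C[1]+r*np.sin(t),C[2]],s) for t in np.linspace(0,2*np.pi,n)])
E
python3 - <<'E'
from h import *
P={"tin_rim":(.09,(287.4,125),(136,212)),"inner_grip":(.058,(162.6,258.6),(356.6,217.4)),"inner_flange":(.018,(165.6,265.8),(355.4,218.4)),"outer_grip":(.035,(164.9,266.6),(355.7,219.7)),"plunger_top":(.08,(164.9,254.7),(357.3,215)),
"tray":(.004,(156.7,277.8),(369.3,218.9)),"bowl":(0,(241,169),(212.6,234.9)),"rackL":(.15,(60,255),(425,160)),"rackR":(.15,(160,345),(425,275)),"glass":(0,(187.8,186.1),(265.3,272.7)),"basket":(0,(339,209),(207.8,126.7))}
for n,(z,a,b) in P.items(): print(n,onz("scene",a,z).round(3),onz("top",b,z).round(3))
for c in ["scene","top"]:
    im=cv2.imread(f"pics/{c}0.png")
    x0,y0=((240,80) if c=="scene" else (90,160)); a=im[y0:y0+100,x0:x0+120]
    x1,y1=((115,220) if c=="scene" else (300,170)); b=im[y1:y1+100,x1:x1+120]
    cv2.imwrite(f"pics/{c}z.png",cv2.resize(np.vstack([a,b]),None,fx=3,fy=3,interpolation=cv2.INTER_CUBIC))
E
```

```text
tin_rim [0.523 0.341 0.09 ] [0.521 0.358 0.09 ]
inner_grip [ 0.508 -0.284  0.058] [ 0.516 -0.28   0.058]
inner_flange [ 0.507 -0.28   0.018] [ 0.52  -0.286  0.018]
outer_grip [ 0.516 -0.29   0.035] [ 0.513 -0.283  0.035]
plunger_top [ 0.517 -0.281  0.08 ] [ 0.519 -0.278  0.08 ]
tray [ 0.504 -0.315  0.004] [ 0.521 -0.332  0.004]
bowl [0.459 0.152 0.   ] [0.471 0.143 0.   ]
rackL [ 0.354 -0.448  0.15 ] [ 0.666 -0.467  0.15 ]
rackR [ 0.688 -0.479  0.15 ] [ 0.34  -0.443  0.15 ]
glass [ 0.361 -0.008 -0.   ] [ 0.359 -0.015  0.   ]
basket [0.806 0.172 0.   ] [0.816 0.167 0.   ]
```

View pics/scenez.png

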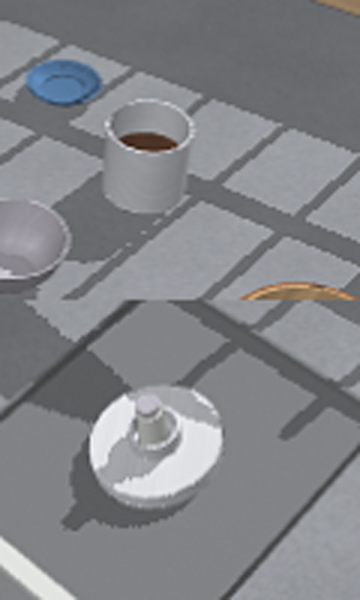

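View pics/topz.png

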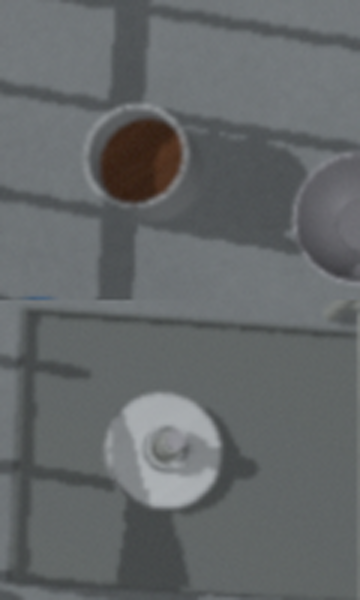

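```bash
python3 -m crank '[{"dx":20,"dy":-47,"dz":-3.5},{"dx":20,"dy":-47,"dz":-3.5},{"dx":20,"dy":-47,"dz":-3.5},{"dx":20,"dy":-47,"dz":-3.5},{"dx":20,"dy":-47,"dz":-3.5},{"dx":20,"dy":-47,"dz":-3.5},{"dx":18,"dy":-47,"dz":-3.5},{"wz":-8.15},{"wz":-8.15},{"wz":-8.15}]'; python3 -m crank '[{},{}]'
python3 - <<'E'
from h import *
s=get_state(); print(s["tcp_pos"],s["eef_rot"],s["time_s"],s["contact_force"])
im=optics.capture("wrist"); cv2.imwrite("pics/w1.png",im)
r=finder.place_of("tin_rim","wrist"); print(r)
if r: print(onz("wrist",r[0]["centre"],.09,s))
np.save("s1.npy",np.r_[s["tcp_pos"],s["eef_rot"]])
E
```

```text
[0.27944948 0.61441543 0.22656059] [-1.79997026e+02  8.03108020e-05 -1.14452347e+02] 1.8 [-0.21012861  0.16913204  0.18684639]
[]validation failed for argument at $[0]...
validation failed for argument at $[0]...
```

View pics/w1.png

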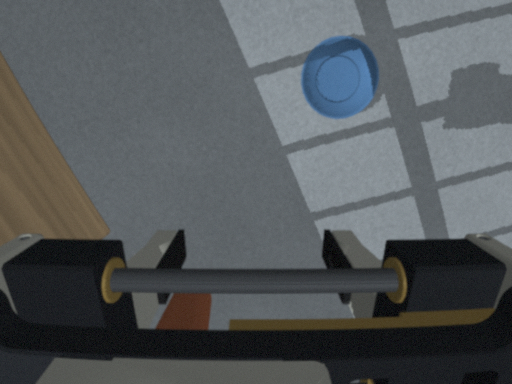

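```bash
python3 -m crank '[{"dx":20,"dy":-47,"dz":-3.5,"wx":0,"wy":0,"wz":0,"hand":100}]'
```

```text
time_s: 2.02
tcp_pos: [0.3127, 0.5779, 0.2291]
eef_rot: [-180.0, -0.0, -114.3]
contact_force: [1.0, 0.2, 0.8]
gripper_width: 0.0876
```

```bash
python3 -m crank '[{"dx":20,"dy":-47,"dz":-3.5,"wx":0,"wy":0,"wz":0,"hand":100},{"dx":20,"dy":-47,"dz":-3.5,"wx":0,"wy":0,"wz":0,"hand":100},{"dx":20,"dy":-47,"dz":-3.5,"wx":0,"wy":0,"wz":0,"hand":100},{"dx":20,"dy":-47,"dz":-3.5,"wx":0,"wy":0,"wz":0,"hand":100},{"dx":20,"dy":-47,"dz":-3.5,"wx":0,"wy":0,"wz":0,"hand":100},{"dx":18,"dy":-47,"dz":-3.5,"wx":0,"wy":0,"wz":0,"hand":100},{"dx":0,"dy":0,"dz":0,"wx":0,"wy":0,"wz":-8.15,"hand":100},{"dx":0,"dy":0,"dz":0,"wx":0,"wy":0,"wz":-8.15,"hand":100},{"dx":0,"dy":0,"dz":0,"wx":0,"wy":0,"wz":-8.15,"hand":100},{"dx":0,"dy":0,"dz":0,"wx":0,"wy":0,"wz":0,"hand":100}]'
python3 - <<'E'
from h import *
s=get_state(); print(s["tcp_pos"],s["eef_rot"],s["time_s"],s["contact_force"],s["qd"].round(2))
im=optics.capture("wrist"); cv2.imwrite("pics/w2.png",im)
r=finder.place_of("tin_rim","wrist"); print(r)
if r: print(onz("wrist",r[0]["centre"],.09,s))
np.save("s2.npy",np.r_[s["tcp_pos"],s["eef_rot"]])
E
```

```text
time_s: 3.28
tcp_pos: [0.5218, 0.3525, 0.2511]
eef_rot: [180.0, 0.0, -90.1]
contact_force: [-0.0, -0.3, 1.0]
gripper_width: 0.0881
[0.52182184 0.35252986 0.25107862] [ 1.79999604e+02  1.77172756e-03 -9.00662839e+01] 3.275 [-0.04236964 -0.34983239  0.99285514] [ 0.1  -0.01 -0.02  0.   -0.03 -4.48]
[{'centre': [250.6, 182.1], 'conf': 0.67}]
[0.51767905 0.35671656 0.09      ]
```

View pics/w2.png

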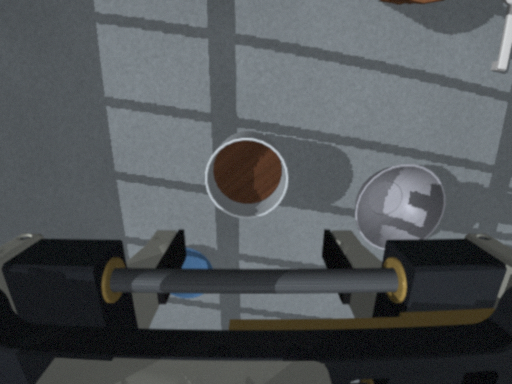

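```bash
cat >> h.py <<'E'
from scipy.optimize import minimize
def fitring(im,c,s,x0,z,r_in,r_out,edge=4e-3,span=.010):
    """bright ring between r_in and r_out: mean inside minus mean either side"""
    g=cv2.GaussianBlur(cv2.cvtColor(im,cv2.COLOR_BGR2GRAY),(0,0),.7).astype(np.float32)
    def samp(x,y,r):
        p=circ(c,[x,y,z],r,s).astype(np.float32); return cv2.remap(g,p[:,:1],p[:,1:],cv2.INTER_LINEAR)
    f=lambda q:-(samp(q[0],q[1],(r_in+r_out)/2).mean()-.5*samp(q[0],q[1],r_in-edge).mean()-.5*samp(q[0],q[1],r_out+edge).mean())
    G=np.arange(-span,span+1e-9,.001)
    b=min(((f((x0[0]+a,x0[1]+d)),a,d) for a in G for d in G))
    r=minimize(f,[x0[0]+b[1],x0[1]+b[2]],method="Nelder-Mead",options=dict(initial_simplex=[[x0[0]+b[1],x0[1]+b[2]],[x0[0]+b[1]+.001,x0[1]+b[2]],[x0[0]+b[1],x0[1]+b[2]+.001]]))
    return r.x,r.fun
E
python3 - <<'E'
from h import *
v=np.load("s2.npy"); s=dict(tcp_pos=v[:3],eef_rot=v[3:])
im=cv2.imread("pics/w2.png"); x,f=fitring(im,"wrist",s,(.520,.355),.09,.047,.05); print(x,f)
for c in ["top","scene"]: print(c,fitring(cv2.imread(f"pics/{c}0.png"),c,None,(.522,.352),.09,.047,.05))
z=cv2.resize(im[120:230,190:310],None,fx=5,fy=5,interpolation=cv2.INTER_CUBIC)
for r in (.047,.05): cv2.polylines(z,[np.int32((circ("wrist",[*x,.09],r,s)-[190,120]+.5)*5)],True,(0,255,0),1)
cv2.imwrite("pics/w2z.png",z)
E
```

```text
Traceback (most recent call last):
  File "h.py", line 34, in fitring
    b=min(((f((x0[0]+a,x0[1]+d)),a,d) for a in G for d in G))
  File "h.py", line 34, in <genexpr>
    b=min(((f((x0[0]+a,x0[1]+d)),a,d) for a in G for d in G))
            ~^^^^^^^^^^^^^^^^^^^
  File "h.py", line 32, in <lambda>
    f=lambda q:-(samp(q[0],q[1],(r_in+r_out)/2).mean()-.5*samp(q[0],q[1],r_in-edge).mean()-.5*samp(q[0],q[1],r_out+edge).mean())
                                                                                              ~~~~^^^^^^^^^^^^^^^^^^^^^^
  File "h.py", line 31, in samp
    p=circ(c,[x,y,z],r,s).astype(np.float32); return cv2.remap(g,p[:,:1],p[:,1:],cv2.INTER_LINEAR)
      ~~~~^^^^^^^^^^^^^^^
  File "h.py", line 25, in circ
    return np.array([proj(c,[C[0]+r*np.cos(t),C[1]+r*np.sin(t),C[2]],s) for t in np.linspace(0,2*np.pi,n)])
                     ~~~~^^^^^^^^^^^^^^^^^^^^^^^^^^^^^^^^^^^^^^^^^^^^^^
  File "h.py", line 17, in proj
    k=optics.calibration(c);X=np.array(X,float)
ValueError: time passes only in moves, steps and waits
```

Calibration calls are limited in count; cache them.

View pics/w2z.png

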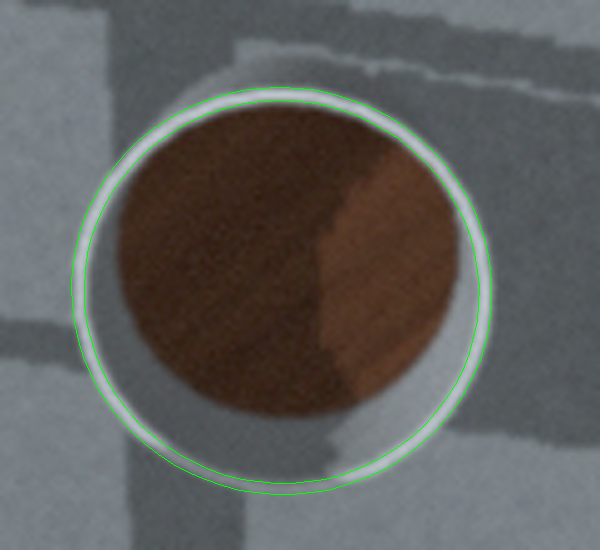

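```bash
python3 -m crank '[{"dx":57.5,"dy":0,"dz":0,"wx":0,"wy":0,"wz":0,"hand":100},{"dx":57.5,"dy":0,"dz":0,"wx":0,"wy":0,"wz":0,"hand":100},{"dx":57.5,"dy":0,"dz":0,"wx":0,"wy":0,"wz":0,"hand":100},{"dx":57.5,"dy":0,"dz":0,"wx":0,"wy":0,"wz":0,"hand":100},{"dx":57.5,"dy":0,"dz":0,"wx":0,"wy":0,"wz":0,"hand":100},{"dx":57.5,"dy":0,"dz":0,"wx":0,"wy":0,"wz":0,"hand":100},{"dx":57.5,"dy":0,"dz":0,"wx":0,"wy":0,"wz":0,"hand":100},{"dx":57.5,"dy":0,"dz":0,"wx":0,"wy":0,"wz":0,"hand":100},{"dx":57.5,"dy":0,"dz":0,"wx":0,"wy":0,"wz":0,"hand":100},{"dx":57.5,"dy":0,"dz":0,"wx":0,"wy":0,"wz":0,"hand":100}]'
python3 -m crank '[{"dx":57.5,"dy":0,"dz":20,"wx":0,"wy":0,"wz":0,"hand":100},{"dx":0,"dy":0,"dz":0,"wx":0,"wy":0,"wz":0,"hand":100},{"dx":0,"dy":0,"dz":0,"wx":0,"wy":0,"wz":0,"hand":100}]'
python3 - <<'E'
from h import *
s=get_state(); print(s["tcp_pos"],s["eef_rot"],s["time_s"])
im=optics.capture("wrist"); cv2.imwrite("pics/w3.png",im)
np.save("s3.npy",np.r_[s["tcp_pos"],s["eef_rot"]])
for n,z in [("inner_grip",.058),("outer_grip",.035),("plunger_top",.08)]:
    r=finder.place_of(n,"wrist")
    if r: print(n,r[0],onz("wrist",r[0]["centre"],z,s))
E
```

```text
time_s: 4.62
tcp_pos: [0.5216, -0.2242, 0.2514]
eef_rot: [-180.0, -0.0, -90.1]
contact_force: [1.7, 0.6, -0.8]
gripper_width: 0.0875
time_s: 5.0
tcp_pos: [0.5216, -0.2801, 0.2309]
eef_rot: [180.0, 0.0, -90.2]
contact_force: [-0.9, 0.3, -0.3]
gripper_width: 0.0877
[ 0.5215972  -0.28009375  0.23090426] [ 1.79974224e+02  2.55749153e-03 -9.01517487e+01] 5.0
inner_grip {'centre': [256.3, 182.0], 'conf': 0.71} [ 0.51425291 -0.28280751  0.058     ]
outer_grip {'centre': [254.2, 179.0], 'conf': 0.87} [ 0.51204378 -0.28025326  0.035     ]
plunger_top {'centre': [257.1, 186.9], 'conf': 0.78} [ 0.51439586 -0.28353326  0.08      ]
```

View pics/w3.png

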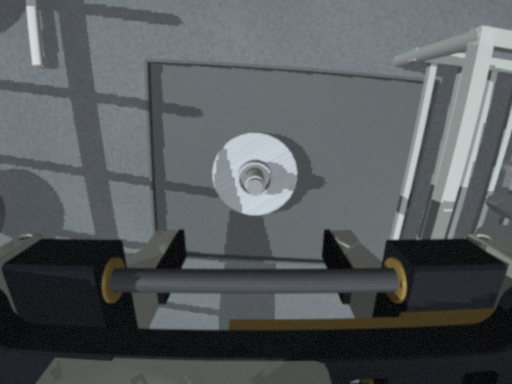

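Run:
```python
from h import *
v=np.load("s3.npy"); s=dict(tcp_pos=v[:3],eef_rot=v[3:])
im=cv2.imread("pics/w3.png")
g=cv2.cvtColor(im,cv2.COLOR_BGR2GRAY)
# cap: fit via mask
def capf(q):
    gg=cv2.GaussianBlur(g,(0,0),.7).astype(np.float32)
    def m(r):
        p=circ("wrist",[q[0],q[1],.025],r,s).astype(np.float32); return cv2.remap(gg,p[:,:1],p[:,1:],1).mean()
    return -(m(.0565)-m(.0605))
b=min((capf((x,y)),x,y) for x in np.arange(.504,.524,.0007) for y in np.arange(-.292,-.272,.0007)); print(b)
C=b[1:]
z=cv2.resize(im[125:225,200:310],None,fx=7,fy=6,interpolation=cv2.INTER_CUBIC)
z=cv2.resize(im[125:225,200:310],None,fx=6,fy=6,interpolation=cv2.INTER_CUBIC); z2=z.copy()
for r,h,col in [(.058,.025,(0,255,0)),(.023,.045,(0,0,255)),(.012,.071,(255,0,0)),(.010,.08,(0,255,255))]:
    cv2.polylines(z,[np.int32((circ("wrist",[*C,h],r,s)-[200,125]+.5)*6)],True,col,1)
cv2.imwrite("pics/w3z.png",z);cv2.imwrite("pics/w3y.png",z2)
```

```text
(np.float32(-63.80242), np.float64(0.5138000000000005), np.float64(-0.28010000000000035))
```

View pics/w3z.png

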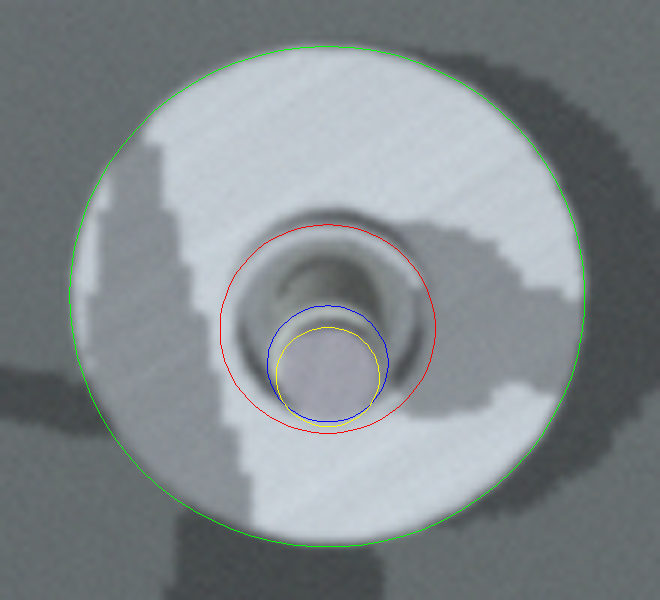

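View pics/w3y.png

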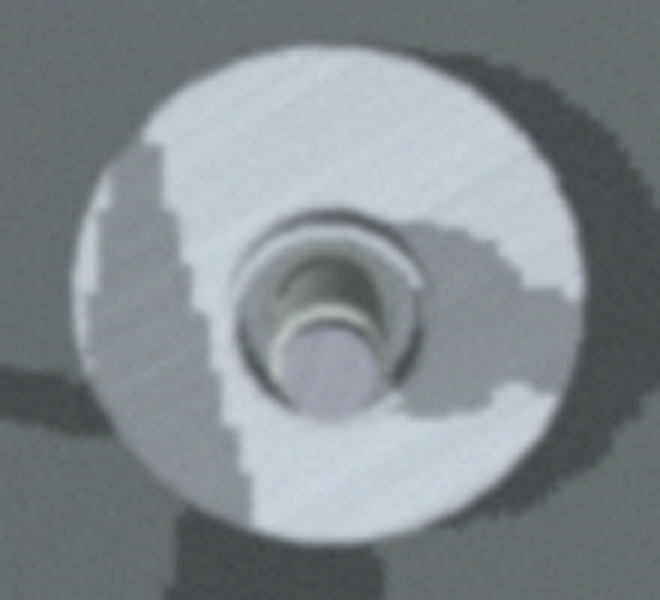

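```bash
python3 -m crank '[{"dx":0,"dy":6.6,"dz":30,"wx":0,"wy":0,"wz":0,"hand":100},{"dx":0,"dy":0,"dz":45,"wx":0,"wy":0,"wz":0,"hand":100},{"dx":0,"dy":0,"dz":45,"wx":0,"wy":0,"wz":0,"hand":100},{"dx":0,"dy":0,"dz":40,"wx":0,"wy":0,"wz":0,"hand":100},{"dx":0,"dy":0,"dz":22,"wx":0,"wy":0,"wz":0,"hand":100},{"dx":0,"dy":0,"dz":0,"wx":0,"wy":0,"wz":0,"hand":100},{"dx":0,"dy":0,"dz":0,"wx":0,"wy":0,"wz":0,"hand":100}]' 25
python3 - <<'E'
from h import *
s=get_state(); print(s["tcp_pos"],s["eef_rot"],s["time_s"])
cv2.imwrite("pics/w4.png",optics.capture("wrist"));cv2.imwrite("pics/sc4.png",cv2.resize(optics.capture("scene")[190:330,80:260],None,fx=4,fy=4))
E
```

```text
time_s: 6.08
tcp_pos: [0.5163, -0.2796, 0.0504]
eef_rot: [-179.9, -0.0, -89.9]
contact_force: [0.1, 0.7, -0.4]
gripper_width: 0.0876
[ 0.51631085 -0.27961448  0.0504193 ] [-1.79898237e+02 -3.68426705e-02 -8.99351306e+01] 6.075
```

View pics/w4.png

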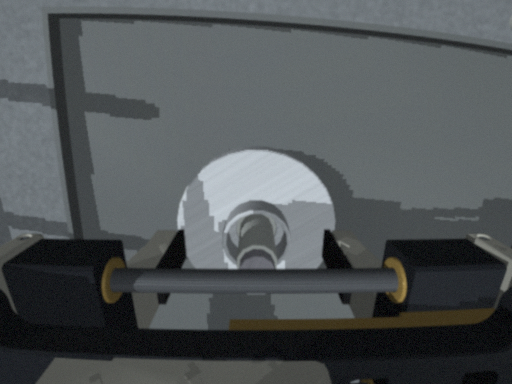

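View pics/sc4.png

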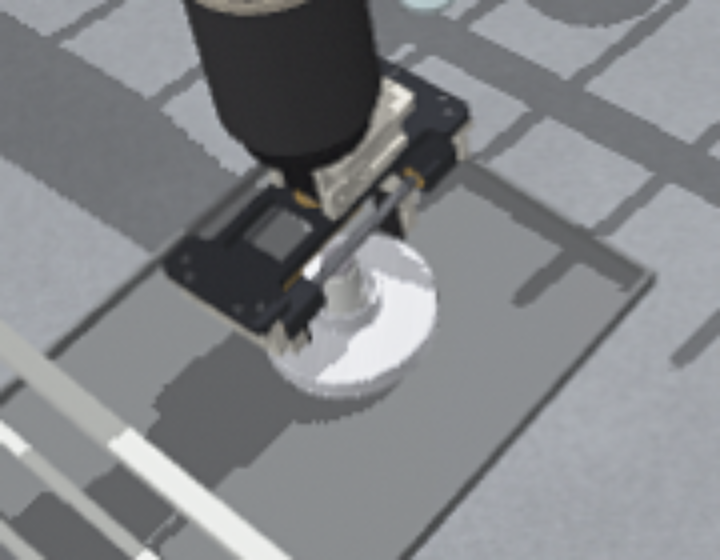

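```bash
python3 -m crank '[{"dx":0,"dy":0,"dz":0,"wx":0,"wy":0,"wz":0,"hand":40},{"dx":0,"dy":0,"dz":0,"wx":0,"wy":0,"wz":0,"hand":30},{"dx":0,"dy":0,"dz":0,"wx":0,"wy":0,"wz":0,"hand":20},{"dx":0,"dy":0,"dz":0,"wx":0,"wy":0,"wz":0,"hand":15},{"dx":0,"dy":0,"dz":0,"wx":0,"wy":0,"wz":0,"hand":15},{"dx":0,"dy":0,"dz":0,"wx":0,"wy":0,"wz":0,"hand":15},{"dx":0,"dy":0,"dz":0,"wx":0,"wy":0,"wz":0,"hand":15}]' 30
```

```text
time_s: 7.05
tcp_pos: [0.5153, -0.2801, 0.0491]
eef_rot: [-180.0, -0.0, -90.0]
contact_force: [-0.2, 0.5, -2.2]
gripper_width: 0.0233
```

```bash
python3 -m crank '[{"dx":0,"dy":0,"dz":-5,"wx":0,"wy":0,"wz":0,"hand":15},{"dx":0,"dy":0,"dz":-10,"wx":0,"wy":0,"wz":0,"hand":15},{"dx":0,"dy":0,"dz":-20,"wx":0,"wy":0,"wz":0,"hand":15},{"dx":0,"dy":0,"dz":-30,"wx":0,"wy":0,"wz":0,"hand":15},{"dx":0,"dy":0,"dz":-30,"wx":0,"wy":0,"wz":0,"hand":15},{"dx":0,"dy":0,"dz":-25,"wx":0,"wy":0,"wz":0,"hand":15},{"dx":0,"dy":0,"dz":-15,"wx":0,"wy":0,"wz":0,"hand":15},{"dx":0,"dy":0,"dz":-6,"wx":0,"wy":0,"wz":0,"hand":15},{"dx":0,"dy":0,"dz":0,"wx":0,"wy":0,"wz":0,"hand":15},{"dx":0,"dy":0,"dz":0,"wx":0,"wy":0,"wz":0,"hand":15}]' 30
python3 - <<'E'
from h import *
s=get_state(); print(s["tcp_pos"],s["eef_rot"],s["time_s"])
np.save("s5.npy",np.r_[s["tcp_pos"],s["eef_rot"]])
cv2.imwrite("pics/w5.png",optics.capture("wrist"));cv2.imwrite("pics/sc5.png",cv2.resize(optics.capture("scene")[150:290,80:260],None,fx=4,fy=4))
E
```

```text
time_s: 8.3
tcp_pos: [0.5146, -0.2797, 0.189]
eef_rot: [179.9, 0.0, -90.0]
contact_force: [0.5, -1.2, -2.0]
gripper_width: 0.0232
[ 0.51459417 -0.27969719  0.18895828] [ 1.79900982e+02  3.37679634e-02 -9.00162416e+01] 8.3
```

View pics/w5.png

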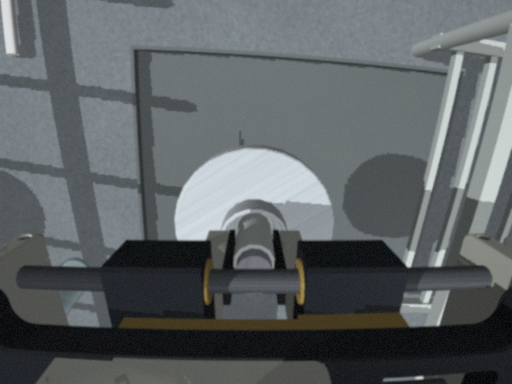

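View pics/sc5.png

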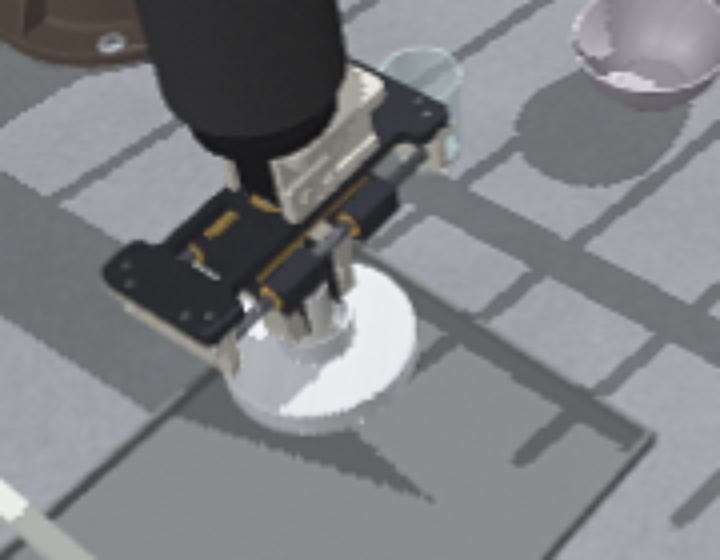

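```bash
cat > capfit.py <<'E'
from h import *
def capfit(im,s,z,c0,R=.058,arc=None):
    g=cv2.GaussianBlur(cv2.cvtColor(im,cv2.COLOR_BGR2GRAY),(0,0),.7).astype(np.float32)
    def f(q):
        def m(r):
            p=circ("wrist",[q[0],q[1],z],r,s).astype(np.float32); p=p[p[:,1]<225]
            return cv2.remap(g,p[:,:1].copy(),p[:,1:].copy(),1).mean()
        return -(m(R-.0015)-m(R+.0025))
    return min((f((x,y)),x,y) for x in np.arange(c0[0]-.008,c0[0]+.008,.0005) for y in np.arange(c0[1]-.008,c0[1]+.008,.0005))
E
python3 - <<'E'
from capfit import *
v=np.load("s5.npy"); s=dict(tcp_pos=v[:3],eef_rot=np.array([180,0,-90.]))
im=cv2.imread("pics/w5.png")
b=capfit(im,s,v[2]-.024,v[:2]); print(v,b)
v=np.array([.5155,-.2799,.0493]); s=dict(tcp_pos=v[:3],eef_rot=np.array([180,0,-90.]))
print(capfit(cv2.imread("pics/w4.png"),s,.025,v[:2]))
E
```

```text
[ 5.14594165e-01 -2.79697188e-01  1.88958276e-01  1.79900982e+02
  3.37679634e-02 -9.00162416e+01] (np.float32(-91.94356), np.float64(0.5120941651069727), np.float64(-0.2786971881646244))
(np.float32(-86.99409), np.float64(0.5119999999999995), np.float64(-0.2809))
```

```bash
python3 -m crank '[{"dx":-15,"dy":0,"dz":-2,"wx":0,"wy":0,"wz":0,"hand":15},{"dx":-35,"dy":-1,"dz":-5,"wx":0,"wy":0,"wz":0,"hand":15},{"dx":-50,"dy":-1,"dz":-4,"wx":0,"wy":0,"wz":0,"hand":15},{"dx":-55,"dy":-1,"dz":0,"wx":0,"wy":0,"wz":0,"hand":15},{"dx":-55,"dy":-1,"dz":0,"wx":0,"wy":0,"wz":0,"hand":15},{"dx":-55,"dy":-1,"dz":0,"wx":0,"wy":0,"wz":0,"hand":15},{"dx":-55,"dy":-1,"dz":0,"wx":0,"wy":0,"wz":0,"hand":15},{"dx":-55,"dy":0,"dz":0,"wx":0,"wy":0,"wz":0,"hand":15},{"dx":-55,"dy":0,"dz":0,"wx":0,"wy":0,"wz":0,"hand":15},{"dx":-55,"dy":0,"dz":0,"wx":0,"wy":0,"wz":0,"hand":15}]'
python3 -m crank '[{"dx":-55,"dy":0,"dz":0,"wx":0,"wy":0,"wz":0,"hand":15},{"dx":-50,"dy":0,"dz":0,"wx":0,"wy":0,"wz":0,"hand":15},{"dx":-36,"dy":0,"dz":0,"wx":0,"wy":0,"wz":0,"hand":15},{"dx":-16,"dy":0,"dz":0,"wx":0,"wy":0,"wz":0,"hand":15},{"dx":0,"dy":0,"dz":0,"wx":0,"wy":0,"wz":0,"hand":15},{"dx":0,"dy":0,"dz":0,"wx":0,"wy":0,"wz":0,"hand":15},{"dx":0,"dy":0,"dz":0,"wx":0,"wy":0,"wz":0,"hand":15}]'
python3 - <<'E'
from h import *
a=[]
s=get_state(); print(s["tcp_pos"],s["eef_rot"],s["time_s"])
np.save("s6.npy",np.r_[s["tcp_pos"],s["eef_rot"]])
cv2.imwrite("pics/w6.png",optics.capture("wrist"));s=get_state(); print(s["tcp_pos"],s["eef_rot"],s["time_s"])
cv2.imwrite("pics/sc6.png",cv2.resize(optics.capture("scene")[30:180,200:380],None,fx=4,fy=4))
E
```

```text
time_s: 9.65
tcp_pos: [0.5204, 0.2075, 0.2012]
eef_rot: [-180.0, 0.0, -90.0]
contact_force: [0.4, -0.1, -2.1]
gripper_width: 0.0228
time_s: 10.52
tcp_pos: [0.5213, 0.3611, 0.2014]
eef_rot: [-180.0, 0.0, -90.1]
contact_force: [-0.8, 0.8, -1.5]
gripper_width: 0.0234
[0.52125704 0.36113852 0.20135764] [-1.79994212e+02  6.14656407e-03 -9.00602945e+01] 10.525
[0.52131228 0.36122091 0.20138389] [-1.79991032e+02  1.22329315e-02 -9.00622301e+01] 10.575
```

View pics/w6.png

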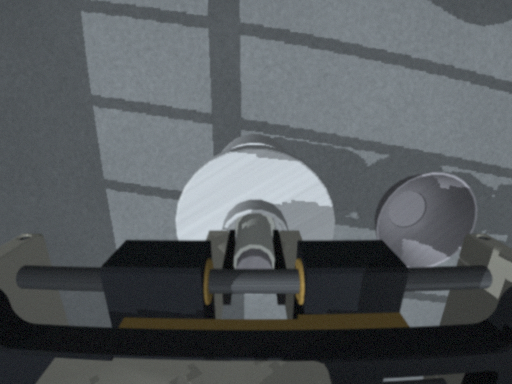

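View pics/sc6.png

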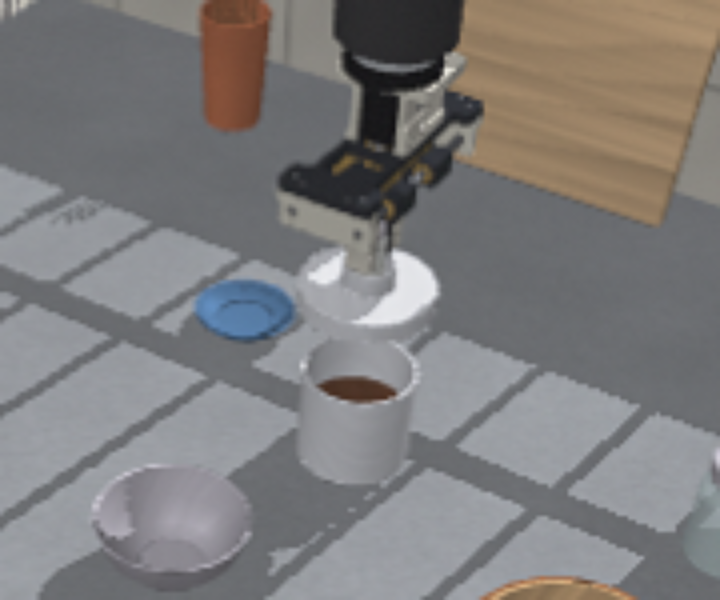

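Run:
```python
from h import *
for z in (.177,.09):
  for c in ("scene",): print((proj(c,[.5212,.3612,z])-[200,30])*4, (proj(c,[.5212,.3612-.058,z])-[200,30])*4)
im=cv2.imread("pics/sc6.png")
for z,r in ((.177,.058),(.161,.058),(.09,.05)):
    cv2.polylines(im,[np.int32((circ("scene",[.5212,.3617,z],r)-[200,30]+.5)*4)],True,(0,255,0),1)
cv2.imwrite("pics/sc6o.png",im)
```

```text
[368.82417432 282.22800551] [334.0715952  316.82187444]
[359.77675938 367.13419053] [326.3493642  402.39561044]
```

View pics/sc6o.png

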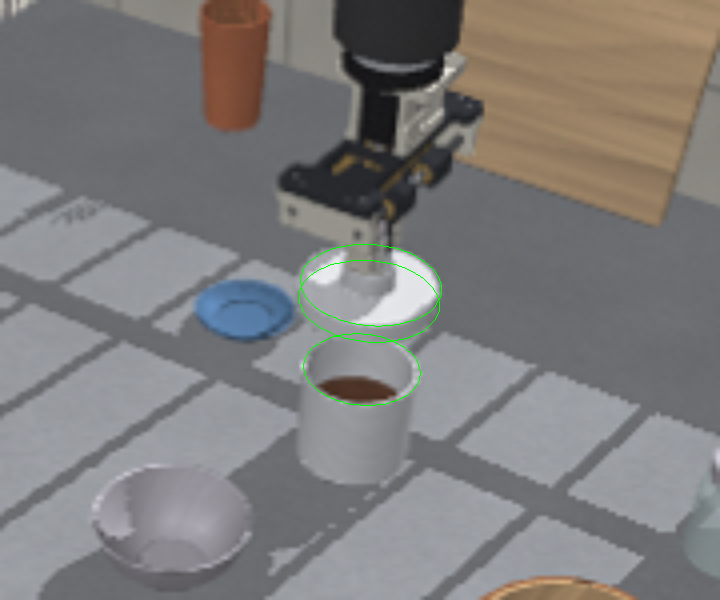

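```bash
python3 -m crank '[{"dx":-1,"dy":0,"dz":10,"wx":0,"wy":0,"wz":0,"hand":15},{"dx":0,"dy":0,"dz":20,"wx":0,"wy":0,"wz":0,"hand":15},{"dx":0,"dy":0,"dz":20,"wx":0,"wy":0,"wz":0,"hand":15},{"dx":0,"dy":0,"dz":10,"wx":0,"wy":0,"wz":0,"hand":15},{"dx":0,"dy":0,"dz":5,"wx":0,"wy":0,"wz":0,"hand":15},{"dx":0,"dy":0,"dz":4,"wx":0,"wy":0,"wz":0,"hand":15},{"dx":0,"dy":0,"dz":3,"wx":0,"wy":0,"wz":0,"hand":15},{"dx":0,"dy":0,"dz":0,"wx":0,"wy":0,"wz":0,"hand":15},{"dx":0,"dy":0,"dz":0,"wx":0,"wy":0,"wz":0,"hand":15}]'
python3 - <<'E'
from h import *
s=get_state(); print(s["tcp_pos"],s["eef_rot"],s["time_s"],s["contact_force"],s["moment"])
cv2.imwrite("pics/sc7.png",cv2.resize(optics.capture("scene")[30:180,200:380],None,fx=4,fy=4))
E
```

```text
time_s: 11.75
tcp_pos: [0.5213, 0.3633, 0.1294]
eef_rot: [-180.0, 0.0, -90.0]
contact_force: [-0.1, 0.4, -3.3]
gripper_width: 0.0229
[0.52129979 0.36326116 0.12939791] [-1.79979621e+02  2.00447340e-02 -8.99998642e+01] 11.75 [-0.06062809  0.3557431  -3.31234862] [-0.05291983  0.02693077 -0.02996982]
```

View pics/sc7.png

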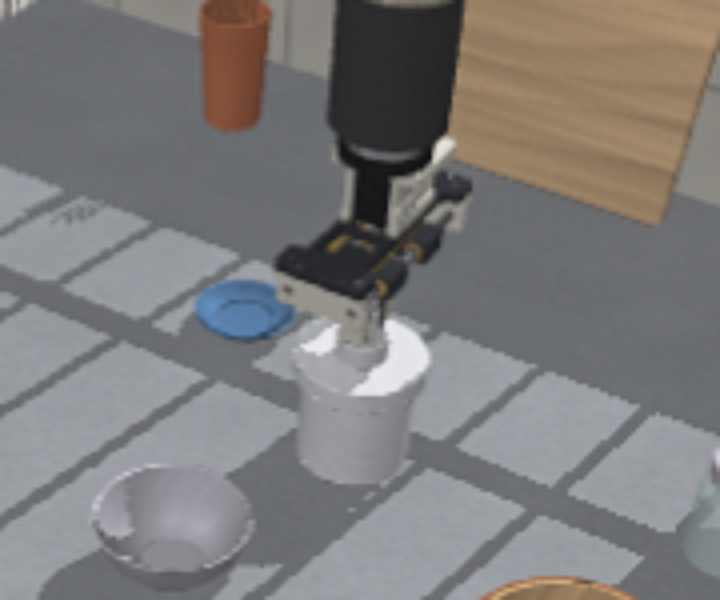

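```bash
python3 -m crank '[{"dx":0,"dy":0,"dz":2,"wx":0,"wy":0,"wz":0,"hand":15},{"dx":0,"dy":0,"dz":2,"wx":0,"wy":0,"wz":0,"hand":15},{"dx":0,"dy":0,"dz":2,"wx":0,"wy":0,"wz":0,"hand":15},{"dx":0,"dy":0,"dz":0,"wx":0,"wy":0,"wz":0,"hand":15}]'
python3 -m crank '[{"dx":0,"dy":0,"dz":1,"wx":0,"wy":0,"wz":0,"hand":15},{"dx":0,"dy":0,"dz":0,"wx":0,"wy":0,"wz":0,"hand":15}]'
python3 -m crank '[{"dx":0,"dy":0,"dz":1,"wx":0,"wy":0,"wz":0,"hand":15},{"dx":0,"dy":0,"dz":0,"wx":0,"wy":0,"wz":0,"hand":15}]'
```

```text
time_s: 12.3
tcp_pos: [0.5211, 0.363, 0.1227]
eef_rot: [180.0, -0.0, -90.0]
contact_force: [-0.8, 0.7, -1.3]
gripper_width: 0.0231
time_s: 12.55
tcp_pos: [0.5212, 0.3631, 0.122]
eef_rot: [180.0, -0.0, -90.0]
contact_force: [-0.1, -0.2, -2.5]
gripper_width: 0.0235
time_s: 12.8
tcp_pos: [0.5213, 0.3632, 0.1211]
eef_rot: [-180.0, 0.0, -90.0]
contact_force: [-0.2, -0.2, -1.7]
gripper_width: 0.023
```

```bash
for i in 1 ; do python3 -m crank '[{"dx":0,"dy":0,"dz":1,"wx":0,"wy":0,"wz":0,"hand":15},{"dx":0,"dy":0,"dz":0,"wx":0,"wy":0,"wz":0,"hand":15}]'; done; python3 -m crank '[{"dx":0,"dy":0,"dz":0.7,"wx":0,"wy":0,"wz":0,"hand":15},{"dx":0,"dy":0,"dz":0,"wx":0,"wy":0,"wz":0,"hand":15}]'
```

```text
time_s: 13.05
tcp_pos: [0.5213, 0.3631, 0.121]
eef_rot: [-180.0, 0.0, -90.0]
contact_force: [-2.6, -2.2, 5.2]
gripper_width: 0.0233
time_s: 13.3
tcp_pos: [0.5214, 0.3632, 0.121]
eef_rot: [-179.9, 0.0, -90.0]
contact_force: [-4.3, -2.1, 9.5]
gripper_width: 0.0234
```

```bash
python3 -m crank '[{"dx":0,"dy":0,"dz":-1,"wx":0,"wy":0,"wz":0,"hand":15},{"dx":0,"dy":0,"dz":0,"wx":0,"wy":0,"wz":0,"hand":15},{"dx":0,"dy":0,"dz":0,"wx":0,"wy":0,"wz":0,"hand":40},{"dx":0,"dy":0,"dz":0,"wx":0,"wy":0,"wz":0,"hand":70},{"dx":0,"dy":0,"dz":0,"wx":0,"wy":0,"wz":0,"hand":100},{"dx":0,"dy":0,"dz":0,"wx":0,"wy":0,"wz":0,"hand":100},{"dx":0,"dy":0,"dz":0,"wx":0,"wy":0,"wz":0,"hand":100}]'
python3 - <<'E'
from h import *
s=get_state(); print(s["tcp_pos"],s["eef_rot"],s["time_s"],s["contact_force"],s["moment"])
cv2.imwrite("pics/w8.png",optics.capture("wrist"))
np.save("s8.npy",np.r_[s["tcp_pos"],s["eef_rot"]])
cv2.imwrite("pics/sc8.png",cv2.resize(optics.capture("scene")[30:180,200:380],None,fx=4,fy=4))
E
```

```text
time_s: 14.18
tcp_pos: [0.5212, 0.3631, 0.1203]
eef_rot: [180.0, -0.0, -90.0]
contact_force: [-0.2, -0.0, 0.1]
gripper_width: 0.0678
[0.52120705 0.36311451 0.1202797 ] [ 1.79996896e+02 -4.66603456e-03 -9.00045550e+01] 14.175 [-0.19516873 -0.03299962  0.12279246] [-0.06606192 -0.01364689 -0.0171278 ]
```

View pics/sc8.png

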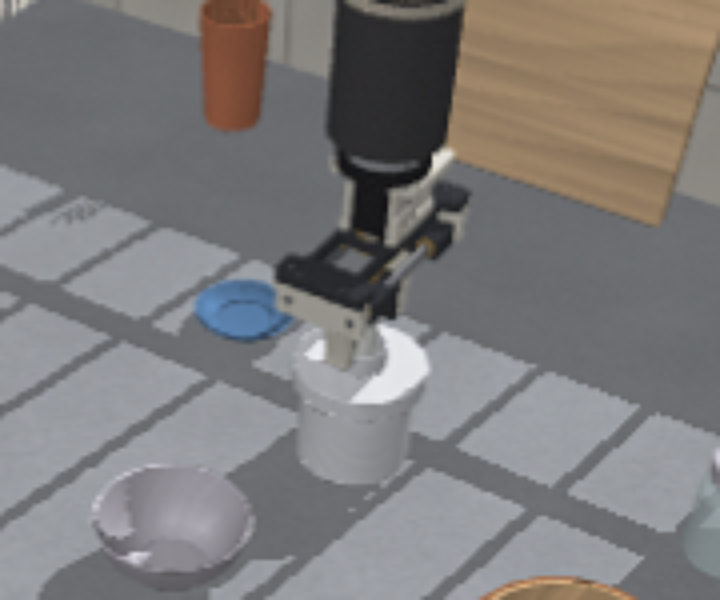

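View pics/w8.png

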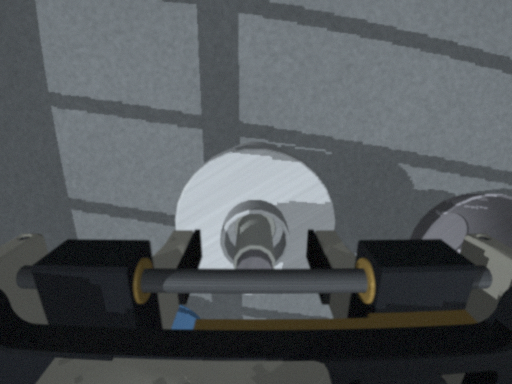

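```bash
python3 -m crank '[{"dx":0,"dy":0,"dz":0,"wx":0,"wy":0,"wz":0,"hand":100},{"dx":0,"dy":0,"dz":-5,"wx":0,"wy":0,"wz":0,"hand":100},{"dx":0,"dy":0,"dz":-25,"wx":0,"wy":0,"wz":0,"hand":100},{"dx":0,"dy":0,"dz":-40,"wx":0,"wy":0,"wz":0,"hand":100},{"dx":0,"dy":0,"dz":-30,"wx":0,"wy":0,"wz":0,"hand":30},{"dx":0,"dy":0,"dz":-15,"wx":0,"wy":0,"wz":0,"hand":0},{"dx":0,"dy":0,"dz":0,"wx":0,"wy":0,"wz":0,"hand":0},{"dx":0,"dy":0,"dz":0,"wx":0,"wy":0,"wz":0,"hand":0},{"dx":0,"dy":0,"dz":0,"wx":0,"wy":0,"wz":0,"hand":0},{"dx":0,"dy":0,"dz":0,"wx":0,"wy":0,"wz":0,"hand":0}]'
python3 - <<'E'
from capfit import *
s=get_state(); print(s["tcp_pos"],s["eef_rot"],s["time_s"],s["contact_force"],s["gripper_width"])
im=optics.capture("wrist"); cv2.imwrite("pics/w9.png",im)
np.save("s9.npy",np.r_[s["tcp_pos"],s["eef_rot"]])
b=capfit(im,s,.097,s["tcp_pos"][:2]); print(b)
z=cv2.resize(im[110:230,180:330],None,fx=5,fy=5,interpolation=cv2.INTER_CUBIC)
for r,h,col in [(.058,.097,(0,255,0)),(.0205,.117,(0,0,255)),(.012,.143,(255,0,0)),(.010,.152,(0,255,255))]:
    cv2.polylines(z,[np.int32((circ("wrist",[*b[1:],h],r,s)-[180,110]+.5)*5)],True,col,1)
cv2.imwrite("pics/w9z.png",z)
E
```

```text
time_s: 15.52
tcp_pos: [0.521, 0.3629, 0.2344]
eef_rot: [179.9, -0.1, -90.0]
contact_force: [0.4, -1.0, -0.4]
gripper_width: 0.0331
[0.52101533 0.36291785 0.23444796] [ 1.79947828e+02 -6.44604318e-02 -9.00040527e+01] 15.525 [ 0.3694802  -1.01244243 -0.37167114] 0.03311405602281712
(np.float32(-62.316322), np.float64(0.5185153288816148), np.float64(0.36341785095773715))
```

View pics/w9z.png

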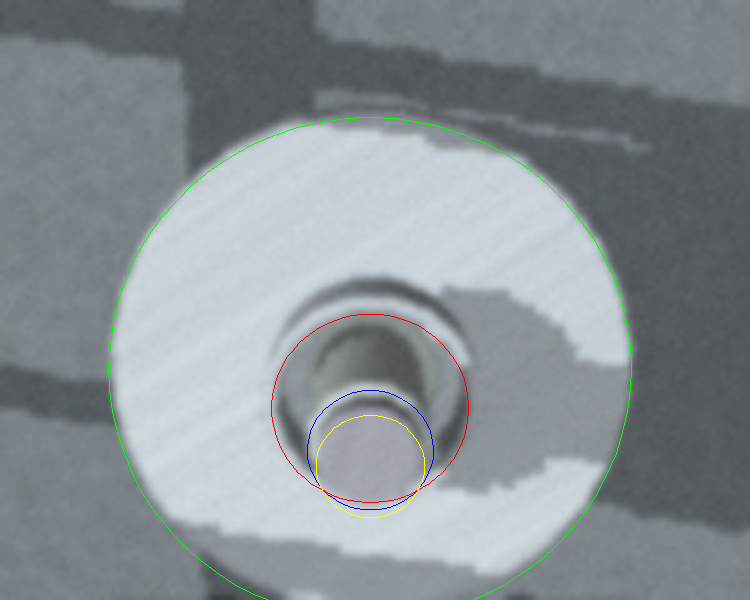

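```bash
python3 -m crank '[{"dx":0,"dy":0,"dz":10,"wx":0,"wy":0,"wz":0,"hand":0},{"dx":0,"dy":0,"dz":25,"wx":0,"wy":0,"wz":0,"hand":0},{"dx":0,"dy":0,"dz":25,"wx":0,"wy":0,"wz":0,"hand":0},{"dx":0,"dy":0,"dz":10,"wx":0,"wy":0,"wz":0,"hand":0},{"dx":0,"dy":0,"dz":0,"wx":0,"wy":0,"wz":0,"hand":0},{"dx":0,"dy":0,"dz":5,"wx":0,"wy":0,"wz":0,"hand":0},{"dx":0,"dy":0,"dz":4,"wx":0,"wy":0,"wz":0,"hand":0},{"dx":0,"dy":0,"dz":0,"wx":0,"wy":0,"wz":0,"hand":0}]'
python3 -m crank '[{"dx":0,"dy":0,"dz":4,"wx":0,"wy":0,"wz":0,"hand":0},{"dx":0,"dy":0,"dz":0,"wx":0,"wy":0,"wz":0,"hand":0}]'
python3 -m crank '[{"dx":0,"dy":0,"dz":3,"wx":0,"wy":0,"wz":0,"hand":0},{"dx":0,"dy":0,"dz":0,"wx":0,"wy":0,"wz":0,"hand":0}]'
```

```text
time_s: 16.58
tcp_pos: [0.5211, 0.3631, 0.1563]
eef_rot: [180.0, 0.0, -90.0]
contact_force: [-0.5, 0.3, -0.2]
gripper_width: 0.0003
time_s: 16.82
tcp_pos: [0.5213, 0.3632, 0.1524]
eef_rot: [-180.0, 0.0, -90.0]
contact_force: [0.1, 1.2, 1.3]
gripper_width: 0.0005
time_s: 17.08
tcp_pos: [0.5214, 0.3633, 0.1496]
eef_rot: [-180.0, 0.0, -90.0]
contact_force: [0.7, 0.9, 3.5]
gripper_width: 0.0008
```

```bash
python3 -m crank '[{"dx":0,"dy":0,"dz":2.5,"wx":0,"wy":0,"wz":0,"hand":0},{"dx":0,"dy":0,"dz":0,"wx":0,"wy":0,"wz":0,"hand":0}]'
python3 -m crank '[{"dx":0,"dy":0,"dz":2,"wx":0,"wy":0,"wz":0,"hand":0},{"dx":0,"dy":0,"dz":0,"wx":0,"wy":0,"wz":0,"hand":0}]'
python3 -m crank '[{"dx":0,"dy":0,"dz":1,"wx":0,"wy":0,"wz":0,"hand":0},{"dx":0,"dy":0,"dz":0,"wx":0,"wy":0,"wz":0,"hand":0}]'
```

```text
time_s: 17.32
tcp_pos: [0.5214, 0.3633, 0.147]
eef_rot: [-180.0, 0.0, -90.0]
contact_force: [-1.1, -0.4, 5.3]
gripper_width: 0.0004
time_s: 17.58
tcp_pos: [0.5214, 0.3633, 0.1454]
eef_rot: [-180.0, 0.0, -90.0]
contact_force: [-0.2, -0.4, 5.1]
gripper_width: 0.0006
time_s: 17.82
tcp_pos: [0.5214, 0.3633, 0.1452]
eef_rot: [-179.9, 0.0, -90.0]
contact_force: [-3.2, -0.7, 10.6]
gripper_width: -0.0
```

```bash
python3 -m crank '[{"dx":0,"dy":0,"dz":0.5,"wx":0,"wy":0,"wz":0,"hand":0},{"dx":0,"dy":0,"dz":0,"wx":0,"wy":0,"wz":0,"hand":0},{"dx":0,"dy":0,"dz":0,"wx":0,"wy":0,"wz":0,"hand":0}]'
python3 -m crank '[{"dx":0,"dy":0,"dz":-5,"wx":0,"wy":0,"wz":0,"hand":0},{"dx":0,"dy":0,"dz":-8,"wx":0,"wy":0,"wz":0,"hand":0},{"dx":0,"dy":0,"dz":-30,"wx":0,"wy":0,"wz":0,"hand":0},{"dx":0,"dy":0,"dz":-30,"wx":0,"wy":0,"wz":0,"hand":60},{"dx":0,"dy":0,"dz":-15,"wx":0,"wy":0,"wz":0,"hand":100},{"dx":0,"dy":0,"dz":0,"wx":0,"wy":0,"wz":0,"hand":100},{"dx":0,"dy":0,"dz":0,"wx":0,"wy":0,"wz":0,"hand":100},{"dx":0,"dy":0,"dz":0,"wx":0,"wy":0,"wz":0,"hand":100},{"dx":0,"dy":0,"dz":0,"wx":0,"wy":0,"wz":0,"hand":100}]'
python3 - <<'E'
from capfit import *
s=get_state(); print(s["tcp_pos"],s["eef_rot"],s["time_s"],s["contact_force"],s["gripper_width"])
im=optics.capture("wrist"); cv2.imwrite("pics/w10.png",im)
b=capfit(im,s,.097,s["tcp_pos"][:2]); print(b)
z=cv2.resize(im[110:230,180:330],None,fx=5,fy=5,interpolation=cv2.INTER_CUBIC)
for r,h,col in [(.058,.097,(0,255,0)),(.010,.152,(0,255,255))]:
    cv2.polylines(z,[np.int32((circ("wrist",[*b[1:],h],r,s)-[180,110]+.5)*5)],True,col,1)
cv2.imwrite("pics/w10z.png",z)
E
```

```text
time_s: 18.2
tcp_pos: [0.5215, 0.3633, 0.1452]
eef_rot: [-179.9, 0.0, -90.0]
contact_force: [-4.2, -1.0, 13.8]
gripper_width: 0.0005
time_s: 19.32
tcp_pos: [0.521, 0.3629, 0.2305]
eef_rot: [179.9, -0.1, -90.0]
contact_force: [-0.3, -0.0, 0.2]
gripper_width: 0.055
[0.52098635 0.3629223  0.23052311] [ 1.79949432e+02 -5.57437277e-02 -9.00039234e+01] 19.325 [-0.28136368 -0.00869884  0.24787735] 0.055013395813494556
(np.float32(-62.153374), np.float64(0.5189863535517025), np.float64(0.3634223015516259))
```

View pics/w10z.png

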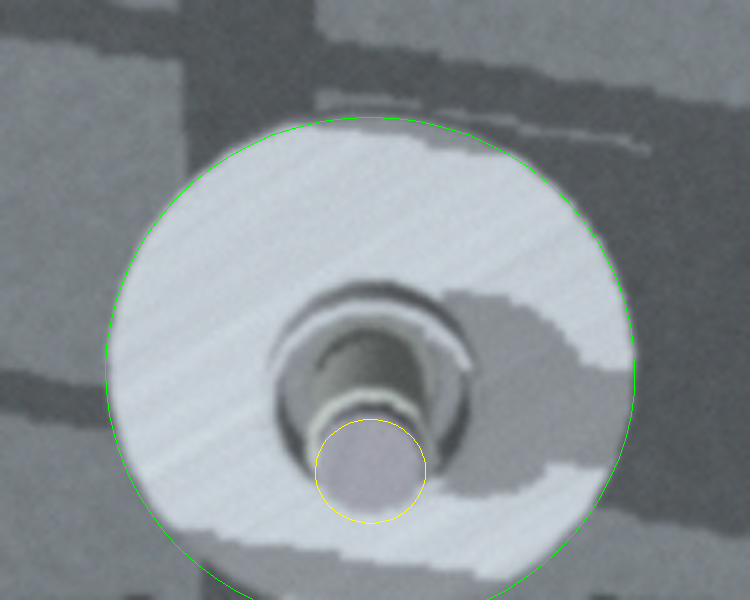

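```bash
python3 -m crank '[{"dx":0,"dy":1,"dz":10,"wx":0,"wy":0,"wz":0,"hand":100},{"dx":0,"dy":0,"dz":15,"wx":0,"wy":0,"wz":0,"hand":100},{"dx":0,"dy":0,"dz":25,"wx":0,"wy":0,"wz":0,"hand":100},{"dx":0,"dy":0,"dz":30,"wx":0,"wy":0,"wz":0,"hand":100},{"dx":0,"dy":0,"dz":25,"wx":0,"wy":0,"wz":0,"hand":100},{"dx":0,"dy":0,"dz":15,"wx":0,"wy":0,"wz":0,"hand":100},{"dx":0,"dy":0,"dz":7,"wx":0,"wy":0,"wz":0,"hand":100},{"dx":0,"dy":0,"dz":3,"wx":0,"wy":0,"wz":0,"hand":100},{"dx":0,"dy":0,"dz":0,"wx":0,"wy":0,"wz":0,"hand":100},{"dx":0,"dy":0,"dz":0,"wx":0,"wy":0,"wz":0,"hand":100}]'
python3 - <<'E'
from h import *
cv2.imwrite("pics/w11.png",optics.capture("wrist"))
cv2.imwrite("pics/sc11.png",cv2.resize(optics.capture("scene")[30:180,200:380],None,fx=4,fy=4))
E
```

```text
time_s: 20.62
tcp_pos: [0.5205, 0.3635, 0.1022]
eef_rot: [-179.9, 0.1, -90.0]
contact_force: [0.4, -0.0, 0.3]
gripper_width: 0.0874
```

View pics/w11.png

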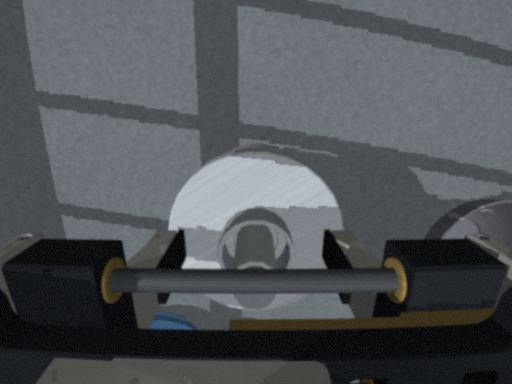

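View pics/sc11.png

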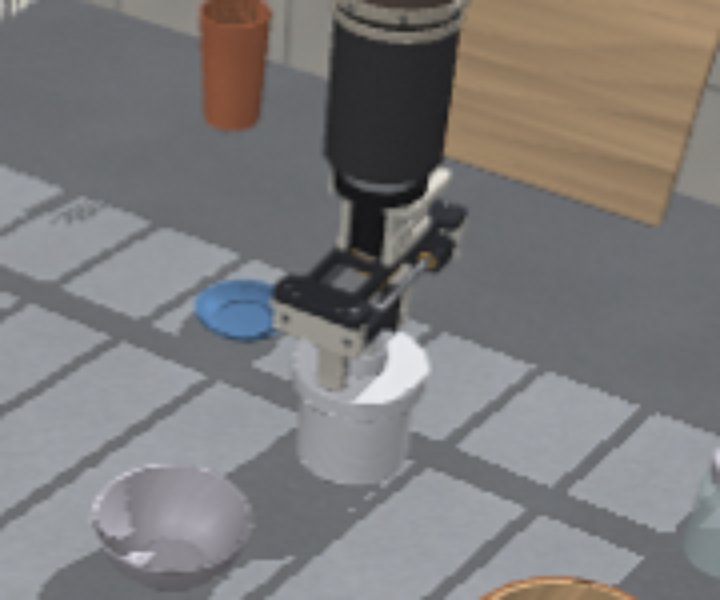

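```bash
python3 -m crank '[{"dx":0,"dy":0,"dz":2,"wx":0,"wy":0,"wz":0,"hand":100},{"dx":0,"dy":0,"dz":0,"wx":0,"wy":0,"wz":0,"hand":100},{"dx":0,"dy":0,"dz":0,"wx":0,"wy":0,"wz":0,"hand":60},{"dx":0,"dy":0,"dz":0,"wx":0,"wy":0,"wz":0,"hand":50},{"dx":0,"dy":0,"dz":0,"wx":0,"wy":0,"wz":0,"hand":40},{"dx":0,"dy":0,"dz":0,"wx":0,"wy":0,"wz":0,"hand":40},{"dx":0,"dy":0,"dz":0,"wx":0,"wy":0,"wz":0,"hand":40},{"dx":0,"dy":0,"dz":0,"wx":0,"wy":0,"wz":0,"hand":40}]' 25
```

```text
time_s: 21.72
tcp_pos: [0.5202, 0.3631, 0.0994]
eef_rot: [180.0, -0.0, -90.0]
contact_force: [0.2, -1.2, -0.8]
gripper_width: 0.0453
```

Neck gripped (45 mm). Lift slowly, then look.

```bash
python3 -m crank '[{"dx":0,"dy":0,"dz":-1,"wx":0,"wy":0,"wz":0,"hand":40},{"dx":0,"dy":0,"dz":-2,"wx":0,"wy":0,"wz":0,"hand":40},{"dx":0,"dy":0,"dz":-3,"wx":0,"wy":0,"wz":0,"hand":40},{"dx":0,"dy":0,"dz":-4,"wx":0,"wy":0,"wz":0,"hand":40},{"dx":0,"dy":0,"dz":0,"wx":0,"wy":0,"wz":0,"hand":40}]'
python3 - <<'E'
from h import *
s=get_state();print(s["contact_force"],s["moment"])
cv2.imwrite("pics/sc12.png",cv2.resize(optics.capture("scene")[60:180,220:340],None,fx=5,fy=5))
E
```

```text
time_s: 22.35
tcp_pos: [0.5204, 0.3634, 0.1099]
eef_rot: [-180.0, 0.0, -90.0]
contact_force: [0.0, -0.4, -1.8]
gripper_width: 0.0457
[ 0.0194523  -0.41014962 -1.7646061 ] [-0.02010411 -0.00287976  0.02892549]
```

View pics/sc12.png

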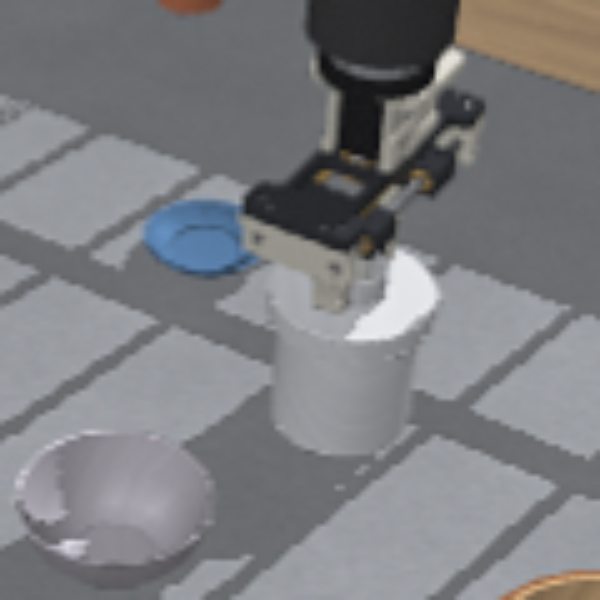

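```bash
python3 -m crank '[{"dx":0,"dy":0,"dz":-5,"wx":0,"wy":0,"wz":0,"hand":40},{"dx":0,"dy":0,"dz":-8,"wx":0,"wy":0,"wz":0,"hand":40},{"dx":0,"dy":0,"dz":-10,"wx":0,"wy":0,"wz":0,"hand":40},{"dx":0,"dy":0,"dz":-12,"wx":0,"wy":0,"wz":0,"hand":40},{"dx":0,"dy":0,"dz":-15,"wx":0,"wy":0,"wz":0,"hand":40},{"dx":0,"dy":0,"dz":-20,"wx":0,"wy":0,"wz":0,"hand":40},{"dx":0,"dy":0,"dz":-20,"wx":0,"wy":0,"wz":0,"hand":40},{"dx":0,"dy":0,"dz":-20,"wx":0,"wy":0,"wz":0,"hand":40},{"dx":0,"dy":0,"dz":-15,"wx":0,"wy":0,"wz":0,"hand":40},{"dx":0,"dy":0,"dz":-8,"wx":0,"wy":0,"wz":0,"hand":40}]'
python3 -m crank '[{"dx":0,"dy":0,"dz":0,"wx":0,"wy":0,"wz":0,"hand":40},{"dx":0,"dy":0,"dz":0,"wx":0,"wy":0,"wz":0,"hand":40},{"dx":0,"dy":0,"dz":0,"wx":0,"wy":0,"wz":0,"hand":40},{"dx":0,"dy":0,"dz":0,"wx":0,"wy":0,"wz":0,"hand":40}]'
python3 - <<'E'
from h import *
s=get_state();print(s["contact_force"],s["qd"].round(2))
cv2.imwrite("pics/sc13.png",cv2.resize(optics.capture("scene")[20:180,200:360],None,fx=3.7,fy=3.7))
cv2.imwrite("pics/w13.png",optics.capture("wrist"))
im=optics.capture("scene"); z=cv2.resize(im[20:180,200:360],None,fx=3.7,fy=3.7)
for zz,r in ((.09,.0505),(.094,.0505),(.143,.012),(.152,.01)):
    cv2.polylines(z,[np.int32((circ("scene",[.5205,.3630,zz],r)-[200,20]+.5)*3.7)],True,(0,255,0),1)
cv2.imwrite("pics/sc13o.png",z)
E
```

```text
time_s: 23.65
tcp_pos: [0.5204, 0.3633, 0.2437]
eef_rot: [-180.0, 0.1, -90.0]
contact_force: [0.1, 0.3, -1.3]
gripper_width: 0.0459
time_s: 24.15
tcp_pos: [0.5201, 0.363, 0.2418]
eef_rot: [180.0, -0.0, -90.0]
contact_force: [-0.3, 0.1, -1.1]
gripper_width: 0.0455
[-0.31468955  0.07827364 -1.1412999 ] [ 0.07 -0.12  0.23  0.03 -0.05  0.1 ]
```

View pics/sc13.png

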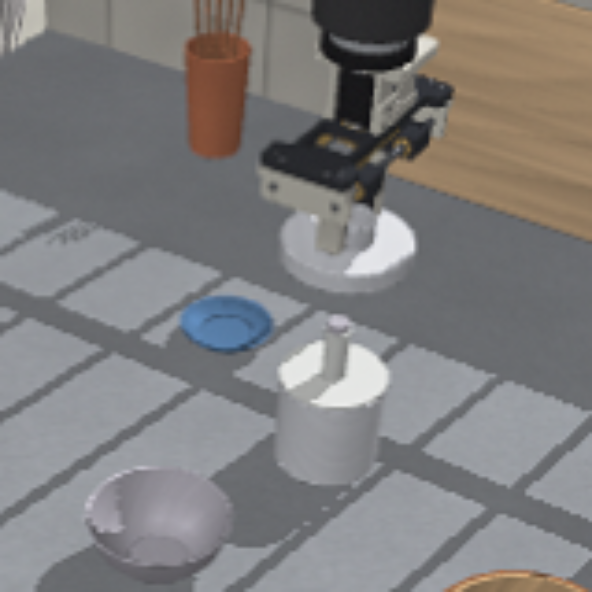

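View pics/sc13o.png

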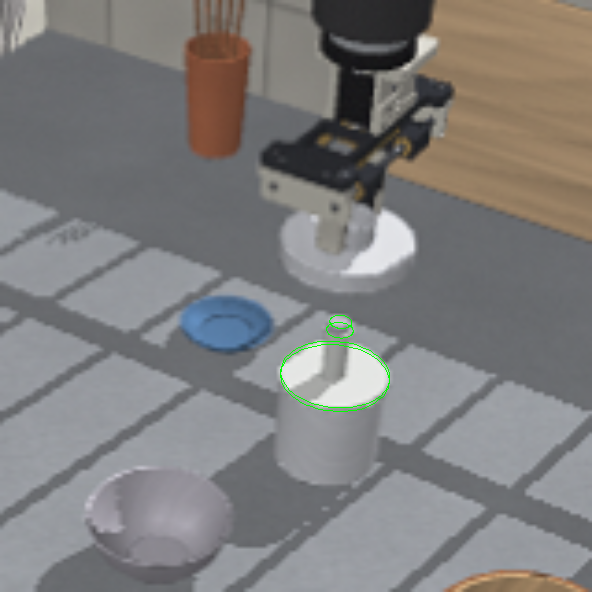

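View pics/w13.png

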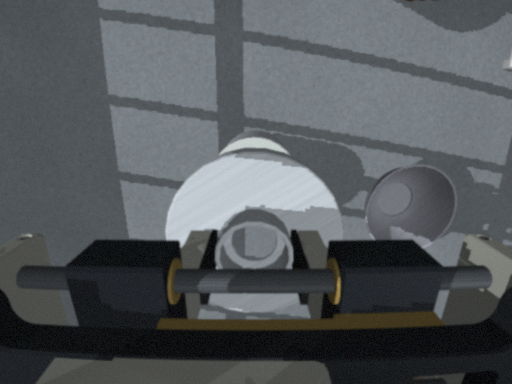

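The outer lid is held level at about z = 0.25. The inner lid is seated flush, and its flange and plunger outlines match the projected seated positions. Nothing else has moved.

```bash
python3 -c "
from plant import order; print(order.close_job())"
```

```text
the job is handed in; nothing more can be done
None
```

The job is done and handed in. I carried the nested lids by the stem onto the canister, let go, pressed the plunger to its stop, came off it, and then lifted the outer lid alone by its neck. The whole run took about 24 s of the 64 s allowed.

- **Seating:** the inner lid met the canister rim exactly at the predicted height (tool tip at z = 0.121 m).
- **Plunger:** it travelled about 7 mm, from 0.152 to 0.145 m, and stopped there with the push at 11 to 14 N. The pictures afterwards show it back up.
- **Final pose:** the outer lid is held level in the fingers with 25 N grip. By calculation from the tool height, its neck centre is about 0.25 m above the counter.
- **Last picture:** the inner lid's flange and plunger line up with their predicted seated positions. The canister is upright, the bowl and saucer show no visible movement, and the last picture does not show all of the other dishes.

None of my final checks failed. Small disagreements along the way:
- The network's position for the canister mouth was about 6 mm off my own fit to the rim, so I used my fit, which the other two cameras confirmed within about 2 mm.
- The wrist camera put the outer lid 1 to 2 mm off the stem's centre, which is within the hole's play and caused no side force during the lift.
- There were side forces of up to about 4 N while seating the lid and pressing the plunger. They went away once I let go or backed off.

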